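Swing the jig plate round to its spring detent

TASK

Push the fan-shaped swivel plate of the drilling jig near its right-hand corner so that it turns counter-clockwise (seen from above) about its pin until the spring plunger snaps fully into the notch in its rim, and leave it locked there. Feel for the stop: never push the plate with more than about 35 N, keep the loose bracket lying where it is on the plate, and leave the other things on the bench alone.

Things in the scene. Friction and masses are not known exactly. Their poses are not given: they have to be found in the camera images.
- bed: Fixed dark steel jig bed, 12 mm thick. Origin: on the vertical pin's axis at bench level; x axis points from the pin to the rim side, z up. It spans x -50..200, y -130..160 mm. The pin carries a nut 26 mm across, up to 42 mm above the bench, that keeps the plate down. The plunger's dark block (34 mm wide, 42 mm high over the bench) stands on the bed 120 to 165 mm from the pin, its knob to 188 mm.
- plate: Aluminium swivel plate, 12 mm thick, 0.3 to 0.56 kg, lying on the bed (12 to 24 mm above the bench), turning on the pin with 0.5 mm play. A fan of radius 110 mm spreading 60 degrees to either side of its x axis. Origin: centre of its pin hole, underside; x points to the rim notch, z up. It starts with x between 0.20 rad clockwise and 0.12 rad counter-clockwise of the bed's x.
- push (a point): Point on the plate's straight right-hand (clockwise) edge face, 18 mm above the bench, 94 mm from the pin, 16 mm short of the corner where the edge meets the rim: a good place to push. It turns with the plate, axes as the plate's. The edge runs 57.5 degrees clockwise of the plate's x axis; push square to it, counter-clockwise about the pin.
- notch (a point): Mouth of the notch in the plate's rim, 110 mm from the pin on the plate's x axis, half-way up the plate; 13 mm wide, 10 mm deep. The plunger's 10 mm round tip rides on the rim 0.40 to 0.62 rad counter-clockwise of the bed's x axis; exactly where is not measured. It drags 2 to 8 N at the corner. When the notch reaches it, it springs 6 mm in, the notch's wall meets it and the plate stops dead.
- bracket: Loose steel angle bracket 36 x 44 x 24 mm lying on the plate, to ride along with it. Origin: centre of its underside.
- spot (a point): Point on the plate's upper face, 62 mm from the pin along its x axis, on which the bracket is centred at the start.
- can: Bystander: grey closed can, 66 mm across, 130 mm high, standing left of the jig. Origin: centre of its underside.
- wrench: Bystander: steel wrench, 200 mm long, lying right of the jig. Origin: centre of its underside.
- bin: Bystander: small open plastic bin, 130 x 100 x 50 mm, left of and beyond the jig. Origin: centre of its underside.
Things that resemble listed ones, but are neither listed nor needed, are in the scene too. What is meant by the bracket is not black, and is the smaller of those in its own colour.

How it is judged:
By the outcome, as a careful person would: the job done as asked, in the order asked, and still so for the second after the job is handed in, with the robot touching nothing.
It also fails if it takes over 46 s, if anything falls off the work surface, if the arm or the gripper's body presses on something with over 40 N, if the wrist force passes 120 N, or if a joint passes its speed limit or range.

ROBOT

A 7-joint arm with a two-finger parallel gripper is mounted at the origin on the work surface. World frame = base frame: x ahead of the robot, y to its left, z up, the work surface at z = 0. Lengths are in mm, angles in rad, forces in N, time in s.
With the tool pointing down it reaches from about 425 to 875 mm from the base axis. Payload 8.4 kg.
Tool frame: the origin (TCP) lies between the finger pads; the fingertips stand 19 mm ahead of it and the grasp point (between the pads) is the TCP; z points along the fingers, y is the direction in which the jaws open and shut (so a half turn about z gives the same grasp; the last joint's range is limited). The gripper opens to 85 mm and grips with 20 to 120 N. Pads are 22 mm wide; open, the fingers measure 114 mm over their backs; the gripper's body (76 mm by 85 mm) begins 54 mm behind the grasp point. The pads swing forward as they close: fully open they stand 13 mm farther back than shut.
Start: joints at [-1.237, 0.333, 0.04, 1.465, -0.013, 1.343, -0.059], TCP at [272.617, 590.038, 250.308] pointing down, gripper open.
Joint ranges: [-2.58, 2.58], [-0.38, 2.09], [-1.3, 1.39], [0.25, 2.4], [-1.5, 4.64], [0.08, 2.09], [-2.65, 2.65]. Speed limits (rad/s): [2.22, 2.22, 2.79, 2.79, 3.14, 3.14, 3.14].

INTERFACE

Orientations are given as a unit quaternion [x, y, z, w].
In Python, from cell import r gives the robot as it stands.
- The arm moves only by the tool carry_out, never from a script. Its argument "steps" is one flat list of numbers, 4 for each row, row after row: the shift along the tool's x, y, z in mm, then the turn about the tool's z in degrees. In form: [x, y, z, yaw, x, y, z, yaw, ...]. A call has 1 to 8 rows; each row is the pose to reach, as a shift and turn from the pose commanded when the call began, along the tool's axes at that moment; what a row does not reach only later rows make up. A row lasts 1/10 s, in which the tool goes at most 50 mm and 8.59 degrees, less where a joint would pass 70% of its speed; a pose out of reach is approached as far as the arm can. A call with a gripper value outside its range is refused whole. "fingers" is the opening, from 0 (shut) to 1 (fully open), set as the call begins (left out, the last holds). The fingers move at their own pace and stop on an object; "squeeze" is the grip in N (left out, the last holds). Time passes only in rows, so rows that repeat a pose let the fingers close. It gives the time, the measured TCP pose, the force and the opening at its end, in the units of the state.
- r.get_state(): the state, without advancing time (a new reading comes with each control period).
- r.read_camera(name): name is "side" or "top" or "wrist"; returns the picture (420x560x3 uint8, red, green, blue); there is no depth.
- r.get_calibration(name): a dict with "fx", "fy", "cx", "cy" (pixels), "R" (3x3) and "t" (3): a world point X has camera coordinates R X + t; the wrist camera has in their place "T_tool_cam" (4x4, takes a point from camera to tool coordinates, whose origin is the TCP and whose axes are the flange's). Camera axes: x right, y down, z forward; pixel columns grow to the right and rows downward; lengths in mm; the calibration is good to about 2 mm. A picture is of the moment at which its call begins: read the wrist's pose just before it. get_calibration takes no time and is no camera call.
- r.close_job(): hands the job in, once; it reports no verdict.
The state is a dict: "time_s": time; "joint_pos": joint angles; "joint_velocities": joint speeds; "effort": joint torques, N m; "position": TCP position; "eef_rot": TCP orientation; "contact_force": force on the tool from outside, world axes, zero at the start; "ft_torque": the same for the moment, N m; "grip_width": finger opening in mm.
Only numpy, scipy, OpenCV 4.12 (cv2) and the standard library are available. Lean on these libraries where they do the work, as an engineer would, in place of code of your own. Each camera call takes 0.05 s, during which the arm holds its last target.

## Working session

There is one attempt and no reset: what is moved stays moved. The work goes in short steps, Python scripts to look and compute and a tool call to move; the robot and the scene stay as the last step left them, time stands still between calls to the robot, and variables do not carry over. Pictures are saved under pics/ and viewed, and the job is handed in when it is done.

Besides the shell and the picture viewer there is one more tool, called after "Call:" as a command line: name --argument value ..., lists and objects as JSON in quotes. carry_out: Moves the arm, as the interface text tells. Its arguments: {"type":"object","properties":{"steps":{"type":"array"},"fingers":{"type":"number"},"squeeze":{"type":"number"}},"required":["steps"]}

```bash
ls; mkdir -p pics; python3 - <<'E'
from cell import r
import cv2,json
s=r.get_state(); print({k:(s[k]) for k in s})
for n in ("top","side"):
    im=r.read_camera(n); cv2.imwrite(f"pics/{n}0.png",im[:,:,::-1]); 
for n in ("top","side","wrist"): print(n,r.get_calibration(n))
E
```

```text
pics
{'time_s': 0.0, 'joint_pos': array([-1.23717466,  0.33389208,  0.03987851,  1.46625765, -0.01338805,
        1.34329859, -0.05850851]), 'joint_velocities': array([ 8.04333962e-04, -8.96218771e-05, -5.77791472e-04,  4.47292856e-04,
       -1.92884305e-04, -1.27526252e-03,  7.59203036e-04]), 'effort': array([ 3.96492696e-04, -6.58559346e+01,  1.36567656e+00, -4.05567205e+01,
        1.67720258e-02,  1.21935169e-02, -3.33512401e-05]), 'position': array([272.48646503, 589.66693769, 249.44014285]), 'eef_rot': array([ 2.14738829e-01,  9.76671185e-01, -7.87076542e-04, -1.11289247e-04]), 'contact_force': array([-0.38835039, -0.20635285, -0.56065763]), 'ft_torque': array([0.02565447, 0.00120352, 0.00259691]), 'grip_width': 85.42219348918843}
top {'fx': 439.42167652029224, 'fy': 439.42167652029224, 'cx': 273.1109521776891, 'cy': 211.09700373582623, 'R': array([[-0.00972082, -0.99985966,  0.01364447],
       [-0.98568664,  0.00728456, -0.16843033],
       [ 0.1683073 , -0.01508645, -0.98561912]]), 't': array([  1.37157694, 622.14433826, 986.90092955])}
side {'fx': 418.27909243328975, 'fy': 418.27909243328975, 'cx': 282.27469277741375, 'cy': 214.88687777589163, 'R': array([[ 0.72836942, -0.68516965, -0.0045326 ],
       [-0.3424852 , -0.35833339, -0.86850508],
       [ 0.59344914,  0.63414489, -0.49565954]]), 't': array([-427.16976875,  260.98143899,  906.04269877])}
wrist {'fx': 377.93758662400916, 'fy': 377.93758662400916, 'cx': 272.4542953283049, 'cy': 209.20493939310143, 'T_tool_cam': array([[ 4.96019433e-04, -9.46626519e-01, -3.22332107e-01,
         8.20832514e+01],
       [ 9.99999861e-01,  4.12535200e-04,  3.27310255e-04,
        -1.71695954e+00],
       [-1.76867228e-04, -3.22332224e-01,  9.46626593e-01,
        -1.24167001e+02],
       [ 0.00000000e+00,  0.00000000e+00,  0.00000000e+00,
         1.00000000e+00]])}
```

View pics/top0.png

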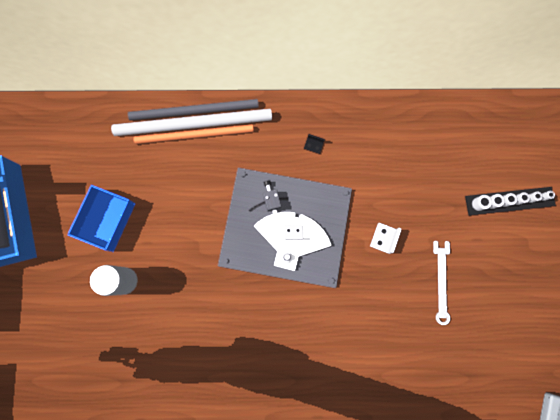

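View pics/side0.png

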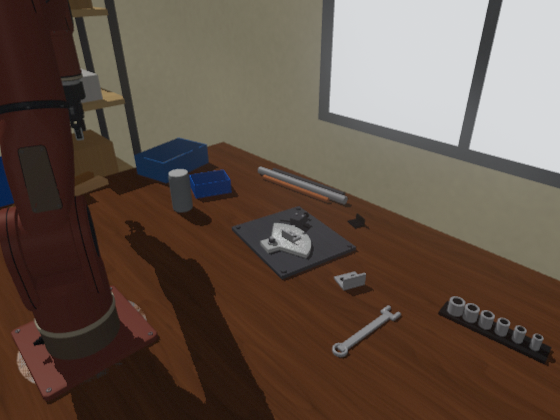

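The top view shows the bed with corners near (239,169), (353,187), (338,287) and (219,266). The nut is at about (288,257), the white fan's right corner at about (331,245), and the plunger at about (272,200). The grey-white bracket at (293,230) lies on the plate. I'll zoom in next and take rough measurements.

```bash
cat > h.py <<'E'
import numpy as np,cv2
from cell import r
from scipy.spatial.transform import Rotation as Ro
def cam(name,s=None):
    c=r.get_calibration(name)
    if name!="wrist": R=np.array(c["R"]);t=np.array(c["t"])
    else:
        T=np.eye(4);T[:3,:3]=Ro.from_quat(s["eef_rot"]).as_matrix();T[:3,3]=s["position"]
        M=np.linalg.inv(T@np.array(c["T_tool_cam"]));R=M[:3,:3];t=M[:3,3]
    return c,R,t
def ray(C,uv,z):
    c,R,t=C
    d=R.T@np.array([(uv[0]-c["cx"])/c["fx"],(uv[1]-c["cy"])/c["fy"],1]);o=-R.T@t
    return o+d*(z-o[2])/d[2]
def proj(C,X):
    c,R,t=C;p=R@np.array(X)+t
    return np.array([c["fx"]*p[0]/p[2]+c["cx"],c["fy"]*p[1]/p[2]+c["cy"]])
E
python3 - <<'E'
from h import *
im=cv2.imread("pics/top0.png")[150:310,200:370]
cv2.imwrite("pics/top0z.png",cv2.resize(im,None,fx=4.5,fy=3.75*1,interpolation=cv2.INTER_CUBIC) if 0 else cv2.resize(im,None,fx=3.7,fy=3.7,interpolation=cv2.INTER_CUBIC))
C=cam("top")
P=[ray(C,p,12)for p in[(239,169),(353,187),(338,287),(219,266)]]
for p in P: print(p.round(1))
print("pin",ray(C,(288,257),42).round(1),"corner",ray(C,(331,245),24).round(1))
E
```

```text
[736.4  79.6  12. ]
[ 688.5 -204.1   12. ]
[ 443.6 -158.2   12. ]
[496.1 126.8  12. ]
pin [514.3 -38.   42. ] corner [ 543.3 -142.8   24. ]
```

View pics/top0z.png

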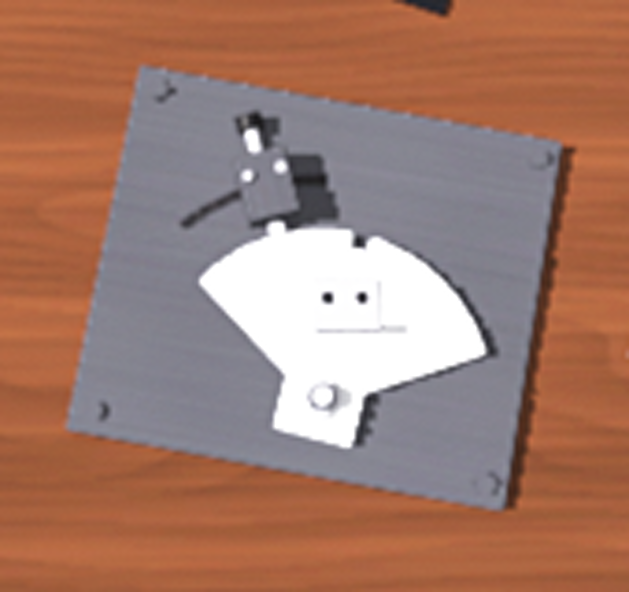

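```bash
python3 - <<'E'
from h import *
C=cam("top")
z=lambda a,b:(200+(a+.5)/3.7-.5,150+(b+.5)/3.7-.5)
pin=ray(C,z(322,396),42);n=ray(C,z(360,236),24);c=ray(C,z(490,353),24);l=ray(C,z(199,281),24);tip=ray(C,z(277,228),18)
e=ray(C,z(375,392),24)
for k,p in dict(pin=pin,notch=n,rc=c,lc=l,tip=tip,e=e).items():
    d=(p-pin)[:2]; print(k,p.round(1),np.hypot(*d).round(1),np.degrees(np.arctan2(d[1],d[0])).round(1))
d=c-e; print("edge dir",np.degrees(np.arctan2(d[1],d[0])))
s=r.get_state(); R=Ro.from_quat(s["eef_rot"]).as_matrix(); print(R.round(3))
E
```

```text
pin [515.1 -34.9  42. ] 0.0 0.0
notch [620.9 -62.3  24. ] 109.3 -14.5
rc [ 543.2 -145.4   24. ] 114.0 -75.7
lc [591.9  43.6  24. ] 109.8 45.6
tip [627.6  -7.9  18. ] 115.7 13.5
e [518.6 -70.1  24. ] 35.3 -84.4
edge dir -71.90284779192297
[[-0.908  0.419 -0.001]
 [ 0.419  0.908 -0.001]
 [-0.    -0.001 -1.   ]]
```

```bash
cat >> h.py <<'E'
def toolshift(targets,s=None):
    """targets: list of (x,y,z,toolx_angle_deg) -> rows in tool axes"""
    s=s or r.get_state();R=Ro.from_quat(s["eef_rot"]).as_matrix()
    a0=np.degrees(np.arctan2(R[1,0],R[0,0]))
    for x,y,z,a in targets:
        print((R.T@(np.array([x,y,z])-s["position"])).round(1),"yaw",round(a0-a,1))
def show(s=None):
    s=s or r.get_state();R=Ro.from_quat(s["eef_rot"]).as_matrix()
    print("t",s["time_s"],"p",s["position"].round(2),"ax",np.degrees(np.arctan2(R[1,0],R[0,0])).round(2),"F",s["contact_force"].round(2),"grip",s["grip_width"],"j",s["joint_pos"].round(2))
E
python3 -c "
from h import *
show()
toolshift([(460,300,250,90),(500,-130,200,18)])"
```

```text
t 0.1 p [272.5  589.69 249.51] ax 155.2 F [-0.08 -0.17  0.51] grip 85.57871948342482 j [-1.24  0.33  0.04  1.47 -0.01  1.34 -0.06]
[-2.917e+02 -1.843e+02 -2.000e-01] yaw 65.2
[-508.4 -557.8   50.4] yaw 137.2
```

Call:
carry_out --steps '[-290,-185,0,65,-290,-185,0,65,-290,-185,0,65,-290,-185,0,65,-290,-185,0,65,-290,-185,0,65,-400,-370,20,100,-400,-370,20,100]' --fingers 0 --squeeze 60

```text
time_s: 0.9
position: [452.9, 237.2, 242.1]
eef_rot: [0.731, 0.682, -0.0, 0.0]
contact_force: [-0.3, 0.3, -0.3]
grip_width: 0.1
```

```bash
python3 -c "
from h import *
show()
toolshift([(500,-130,200,18)])"
```

```text
t 0.9 p [452.88 237.22 242.08] ax 86.06 F [-0.26  0.27 -0.34] grip 0.14324609464327448 j [-0.93  0.05  0.38  1.83 -0.02  1.27 -0.62]
[-363.1   72.3   42.2] yaw 68.1
```

Call:
carry_out --steps '[-363,72,42,68,-363,72,42,68,-363,72,42,68,-363,72,42,68,-363,72,42,68,-363,72,42,68,-363,72,42,68,-363,72,42,68]'

```text
time_s: 1.7
position: [501.1, -132.3, 200.3]
eef_rot: [0.988, 0.155, -0.0, 0.001]
contact_force: [0.0, 0.4, 0.4]
grip_width: 0.3
```

```bash
python3 -c "
from h import *
show()
toolshift([(500,-130,200,18)])"
```

```text
t 1.7 p [ 501.08 -132.26  200.3 ] ax 17.82 F [0.03 0.36 0.44] grip 0.2785698931593084 j [-0.54  0.1   0.77  1.88 -0.08  1.19 -1.01]
[-0.3 -2.5  0.3] yaw -0.2
```

Call:
carry_out --steps '[0,0,0,0,0,0,0,0]'

```text
time_s: 1.9
position: [501.6, -127.2, 200.2]
eef_rot: [0.987, 0.161, -0.0, -0.0]
contact_force: [-1.4, 0.2, -0.1]
grip_width: -0.3
```

```bash
python3 - <<'E'
from h import *
import pickle
s=r.get_state();im=r.read_camera("wrist");show(s)
cv2.imwrite("pics/w0.png",im[:,:,::-1]);pickle.dump(s,open("w0.pkl","wb"))
E
```

```text
t 1.9 p [ 501.58 -127.24  200.18] ax 18.5 F [-1.41  0.22 -0.06] grip -0.3248621005088531 j [-0.54  0.1   0.76  1.88 -0.08  1.19 -1.  ]
```

View pics/w0.png

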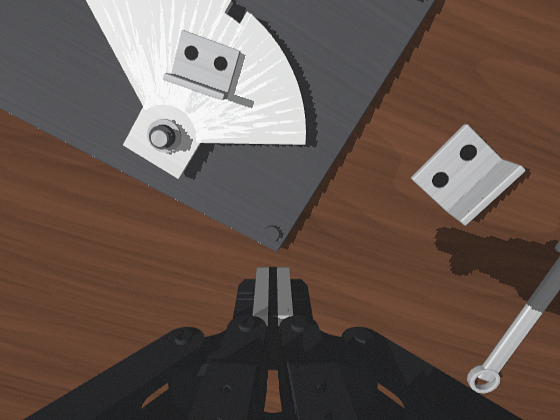

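The wrist view shows the fan's right edge running level from about (200,143) to the corner at (306,145). The nut is at (161,137), the notch at (236,12), and the shut fingertips are at (272,267). I'll measure these and compare with the top view.

```bash
python3 - <<'E'
from h import *
import pickle
s=pickle.load(open("w0.pkl","rb"));C=cam("wrist",s);im=cv2.imread("pics/w0.png")
g=im.min(axis=2).astype(float)
# lower edge of white per column
us=np.arange(225,298);vs=[]
for u in us:
    col=g[125:165,u]; k=np.where(col>140)[0].max(); a,b=col[k],col[k+1]; vs.append(125+k+(a-140)/(a-b+1e-9))
p=np.polyfit(us,vs,1);print("edge fit",p,np.abs(np.polyval(p,us)-vs).max(), vs[::12])
for zz in (24,12):
    A=ray(C,(225,np.polyval(p,225)),zz);B=ray(C,(305,np.polyval(p,305)),zz);d=B-A;print(zz,A.round(1),B.round(1),"dir",np.degrees(np.arctan2(d[1],d[0])).round(2))
pin=ray(C,(161,137),42);print("pin",pin.round(1))
B=ray(C,(306,144.5),24);d=B-pin;print("corner",B.round(1),np.hypot(*d[:2]))
n=ray(C,(236,6),24);d=n-pin;print("notch",n.round(1),np.hypot(*d[:2]),np.degrees(np.arctan2(d[1],d[0])))
# two-view height of corner: wrist & top
def tri(uv1,C1,uv2,C2):
    M=[];b=[]
    for uv,(c,R,t) in((uv1,C1),(uv2,C2)):
        x=(uv[0]-c["cx"])/c["fx"];y=(uv[1]-c["cy"])/c["fy"]
        M+= [R[0]-x*R[2],R[1]-y*R[2]]; b+=[x*t[2]-t[0],y*t[2]-t[1]]
    return np.linalg.lstsq(np.array(M),np.array(b),rcond=None)[0]
z=lambda a,b:(200+(a+.5)/3.7-.5,150+(b+.5)/3.7-.5)
T=cam("top")
print("tri corner",tri((306,144.5),C,z(490,353),T).round(1),"pin",tri((161,137),C,z(322,396),T).round(1))
print("tool tip px (TCP+19)",proj(C,s["position"]+np.array([0,0,-19])).round(1))
E
```

```text
edge fit [1.62919223e-02 1.39183962e+02] 0.35575731143657663 [np.float64(142.7575757575681), np.float64(143.19531249999847), np.float64(143.42857142856877), np.float64(143.38596491227844), np.float64(143.5111111111073), np.float64(143.7872340425448), np.float64(144.16129032257933)]
24 [524.1 -82.   24. ] [ 543.2 -142.5   24. ] dir -72.4
12 [521.8 -81.2  12. ] [ 541.8 -144.    12. ] dir -72.4
pin [516.5 -37.1  42. ]
corner [ 543.2 -143.3   24. ] 109.51757652353268
notch [619.6 -62.4  24. ] 106.07828484923688 -13.797315521006812
tri corner [ 543.2 -144.3   24.3] pin [515.3 -35.4  35.7]
tool tip px (TCP+19) [267.9 283.9]
```

```bash
python3 -c "
from h import *
show()
toolshift([(517,-134.4,100,17.6),(517,-134.4,35,17.6)])"
```

```text
t 1.95 p [ 501.77 -126.29  200.27] ax 18.61 F [-0.39  0.02 -0.76] grip 0.032716893223041305 j [-0.55  0.1   0.76  1.88 -0.08  1.19 -1.  ]
[ 11.9  12.6 100.3] yaw 1.0
[ 11.9  12.6 165.3] yaw 1.0
```

Call:
carry_out --steps '[12,12.5,40,1,12,12.5,80,1,12,12.5,110,1,12,12.5,130,1,12,12.5,140,1,12,12.5,140,1,12,12.5,140,1]'

```text
time_s: 2.65
position: [517.9, -134.9, 61.4]
eef_rot: [0.988, 0.152, 0.001, -0.0]
contact_force: [-0.6, -0.0, -0.6]
grip_width: 0.2
```

```bash
python3 -c "
from h import *
s=r.get_state();show(s)
toolshift([(517,-134.4,35,17.6)])
im=r.read_camera('wrist');cv2.imwrite('pics/w1.png',im[:,:,::-1]);show()
"
```

```text
t 2.65 p [ 517.88 -134.87   61.43] ax 17.53 F [-0.55 -0.   -0.58] grip 0.21371224443276185 j [-0.44  0.35  0.72  1.98 -0.29  0.92 -0.84]
[-0.7 -0.7 26.4] yaw -0.1
t 2.7 p [ 518.07 -135.08   61.72] ax 17.51 F [-0.55 -0.17  0.09] grip 0.06815664880458548 j [-0.44  0.35  0.72  1.98 -0.29  0.92 -0.84]
```

View pics/w1.png

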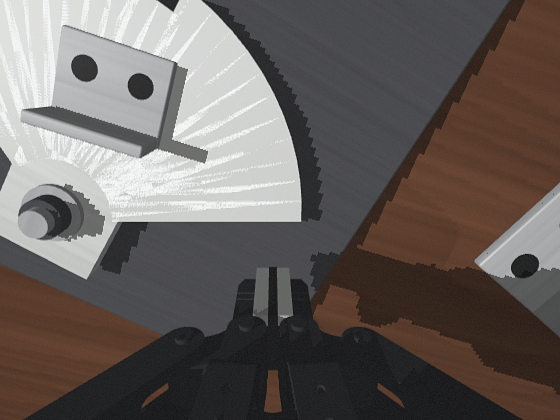

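Call:
carry_out --steps '[-0.5,0,10,0,-0.5,0,20,0,-0.5,0,25,0,-0.5,0,26,0,-0.5,0,26,0,-0.5,0,26,0]'

```text
time_s: 3.3
position: [516.9, -135.7, 34.7]
eef_rot: [0.988, 0.152, 0.0, 0.0]
contact_force: [0.2, 0.8, -0.2]
grip_width: -0.1
```

```bash
cat >> h.py <<'E'
PIN=np.array([515.7,-36.0])
def plan(theta0,c0,thetas):
    """rows rotating the tool about PIN from current pose by given degrees"""
    pass
E
python3 -c "
from h import *
s=r.get_state();show(s)
im=r.read_camera('wrist');cv2.imwrite('pics/w2.png',im[:,:,::-1])
im=r.read_camera('side');cv2.imwrite('pics/s2.png',cv2.resize(im[170:330,200:400,::-1],None,fx=3.7,fy=3.7))
"
```

```text
t 3.3 p [ 516.88 -135.72   34.69] ax 17.44 F [ 0.19  0.76 -0.2 ] grip -0.10164586301450122 j [-0.42  0.39  0.7   1.99 -0.33  0.87 -0.81]
```

View pics/w2.png

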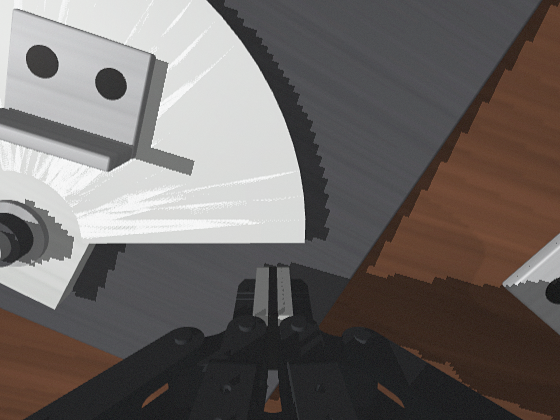

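View pics/s2.png

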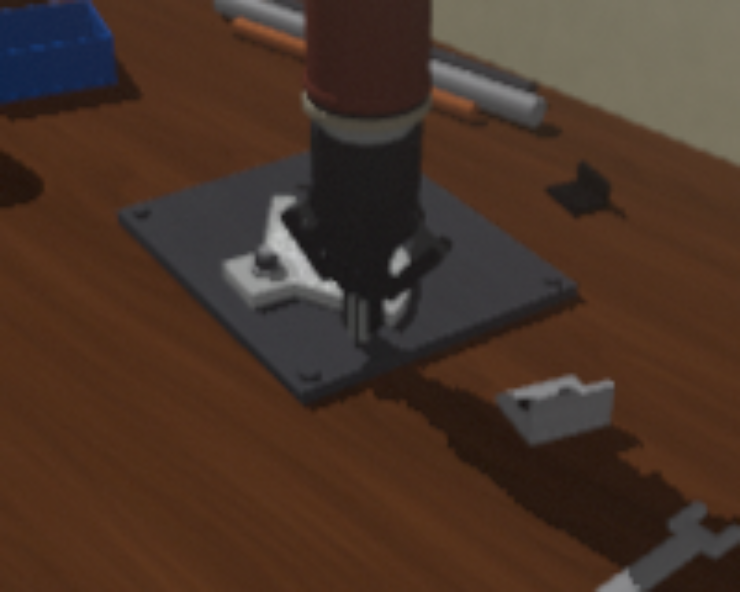

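Call:
carry_out --steps '[2,-3.5,0,0,4,-3.5,0,0,6,-3.5,0,0,7,-3.5,0,0,8,-3.5,0,0]'

```text
time_s: 3.9
position: [523.5, -129.8, 34.5]
eef_rot: [0.988, 0.152, 0.0, 0.0]
contact_force: [-0.7, 0.5, 0.0]
grip_width: 0.1
```

Call:
carry_out --steps '[0.7,0,0,0,1.4,0,0,0]'

```text
time_s: 4.1
position: [524.7, -129.4, 34.5]
eef_rot: [0.988, 0.152, -0.0, 0.0]
contact_force: [-0.2, -0.0, 0.5]
grip_width: 0.2
```

Call:
carry_out --steps '[0.7,0,0,0,1.4,0,0,0]'

```text
time_s: 4.3
position: [526.0, -129.0, 34.5]
eef_rot: [0.988, 0.152, -0.0, 0.0]
contact_force: [-0.4, -0.2, -0.0]
grip_width: -0.3
```

```bash
python3 -c "
from h import *
s=r.get_state();show(s)
im=r.read_camera('wrist');cv2.imwrite('pics/w3.png',im[:,:,::-1])
"
```

```text
t 4.3 p [ 526.   -129.03   34.51] ax 17.44 F [-0.41 -0.24 -0.  ] grip -0.25070119072723174 j [-0.42  0.4   0.69  1.98 -0.33  0.88 -0.82]
```

View pics/w3.png

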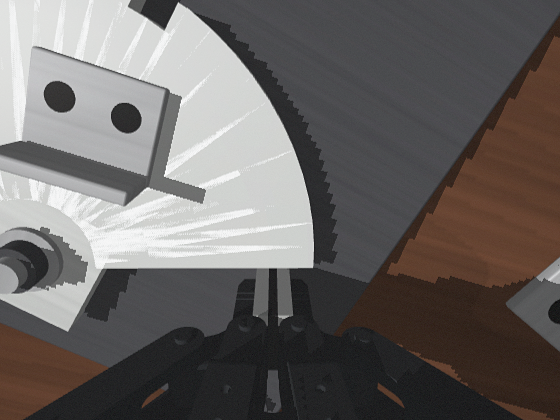

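The edge (v≈268) is just reaching the fingertips, which sit about 16 mm short of the corner at (313,268). I'll creep in until they touch.

Call:
carry_out --steps '[0.7,0,0,0,1.4,0,0,0]'

```text
time_s: 4.55
position: [527.3, -128.6, 34.5]
eef_rot: [0.988, 0.152, -0.0, -0.0]
contact_force: [-0.0, -0.3, 0.7]
grip_width: -0.2
```

Call:
carry_out --steps '[0.7,0,0,0,1.4,0,0,0]'

```text
time_s: 4.75
position: [528.1, -128.3, 34.4]
eef_rot: [0.988, 0.152, -0.001, -0.0]
contact_force: [-4.7, -0.7, 4.6]
grip_width: -0.3
```

Call:
carry_out --steps '[0.7,0,0,0,1.4,0,0,0]'

```text
time_s: 4.95
position: [528.3, -128.3, 34.3]
eef_rot: [0.988, 0.151, -0.002, -0.0]
contact_force: [-9.0, -2.3, 6.7]
grip_width: 0.3
```

Call:
carry_out --steps '[0.8,0.1,-0.7,-0.5,1.6,0.3,-0.7,-1]'

```text
time_s: 5.15
position: [529.9, -128.4, 34.5]
eef_rot: [0.987, 0.16, -0.002, 0.0]
contact_force: [-5.3, -2.9, -2.6]
grip_width: -0.3
```

Call:
carry_out --steps '[0.8,0.1,0,-0.5,1.6,0.3,0,-1]'

```text
time_s: 5.35
position: [531.4, -128.2, 34.4]
eef_rot: [0.986, 0.169, -0.002, 0.0]
contact_force: [-5.1, -2.9, -1.1]
grip_width: -0.1
```

The plate is moving at about 6 N of push. I'll keep turning about the pin.

Call:
carry_out --steps '[0.8,0.1,0,-0.5,1.6,0.3,0,-1,2.4,0.4,0,-1.5,3.2,0.5,0,-2,4.0,0.6,0,-2.5,4.8,0.7,0,-3,5.6,0.8,0,-3.5,6.4,0.9,0,-4]'

```text
time_s: 6.15
position: [537.7, -126.9, 34.4]
eef_rot: [0.979, 0.203, -0.002, -0.0]
contact_force: [-6.3, -3.1, 0.1]
grip_width: -0.1
```

Call:
carry_out --steps '[0.8,0.1,0,-0.5,1.6,0.3,0,-1,2.4,0.4,0,-1.5,3.2,0.5,0,-2,4.0,0.6,0,-2.5,4.8,0.7,0,-3,5.6,0.8,0,-3.5,6.4,0.9,0,-4]'

```text
time_s: 6.95
position: [543.7, -125.3, 34.4]
eef_rot: [0.972, 0.237, -0.002, -0.0]
contact_force: [-6.7, -3.3, 1.0]
grip_width: 0.1
```

```bash
python3 -c "
from h import *
s=r.get_state();show(s)
im=r.read_camera('wrist');cv2.imwrite('pics/w4.png',im[:,:,::-1])
im=r.read_camera('top')[150:310,200:370,::-1];cv2.imwrite('pics/t4.png',cv2.resize(im,None,fx=3.7,fy=3.7,interpolation=cv2.INTER_CUBIC))
"
```

```text
t 6.95 p [ 543.65 -125.26   34.41] ax 27.4 F [-6.68 -3.28  0.99] grip 0.07758882763546134 j [-0.39  0.43  0.64  1.93 -0.32  0.89 -0.67]
```

View pics/w4.png

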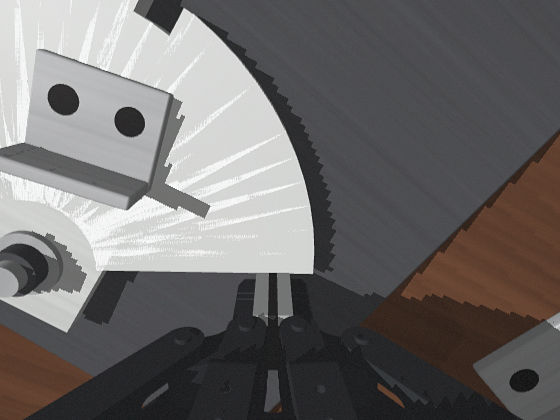

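View pics/t4.png

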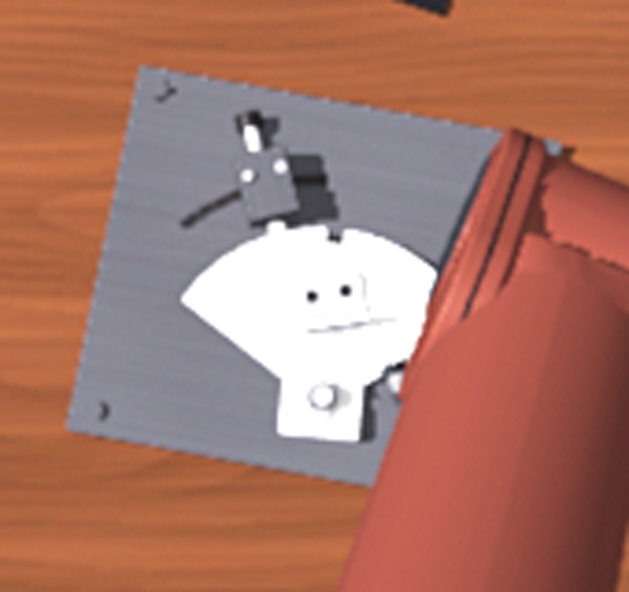

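The plate and bracket are turning together. The notch is now at zoom (335,238) and the plunger tip at (277,228). I'll go on, then slow down before the expected stop.

Call:
carry_out --steps '[0.8,0.1,0,-0.5,1.6,0.3,0,-1,2.4,0.4,0,-1.5,3.2,0.5,0,-2,4.0,0.6,0,-2.5,4.8,0.7,0,-3,5.6,0.8,0,-3.5,6.4,0.9,0,-4]'

```text
time_s: 7.85
position: [549.8, -123.2, 34.4]
eef_rot: [0.963, 0.271, -0.002, -0.0]
contact_force: [-7.1, -3.0, 0.8]
grip_width: -0.1
```

Call:
carry_out --steps '[0.8,0.1,0,-0.5,1.6,0.3,0,-1,2.4,0.4,0,-1.5,3.2,0.5,0,-2,4.0,0.6,0,-2.5,4.8,0.7,0,-3,5.6,0.8,0,-3.5,6.4,0.9,0,-4]'

```text
time_s: 8.65
position: [555.9, -120.6, 34.4]
eef_rot: [0.953, 0.304, -0.002, -0.0]
contact_force: [-5.8, -3.0, 0.4]
grip_width: 0.0
```

Call:
carry_out --steps '[0.8,0.1,0,-0.5,1.6,0.3,0,-1,2.4,0.4,0,-1.5,3.2,0.5,0,-2,4.0,0.6,0,-2.5,4.8,0.7,0,-3]'

```text
time_s: 9.25
position: [560.3, -118.5, 34.4]
eef_rot: [0.944, 0.329, -0.002, -0.0]
contact_force: [-4.5, -3.2, -0.8]
grip_width: -0.1
```

```bash
python3 -c "
from h import *
s=r.get_state();show(s)
im=r.read_camera('wrist');cv2.imwrite('pics/w5.png',im[:,:,::-1])
im=r.read_camera('top')[150:310,200:370,::-1];cv2.imwrite('pics/t5.png',cv2.resize(im,None,fx=3.7,fy=3.7,interpolation=cv2.INTER_CUBIC))
"
```

```text
t 9.25 p [ 560.3  -118.48   34.44] ax 38.4 F [-4.47 -3.2  -0.79] grip -0.06730944566794383 j [-0.36  0.44  0.59  1.89 -0.31  0.9  -0.51]
```

View pics/w5.png

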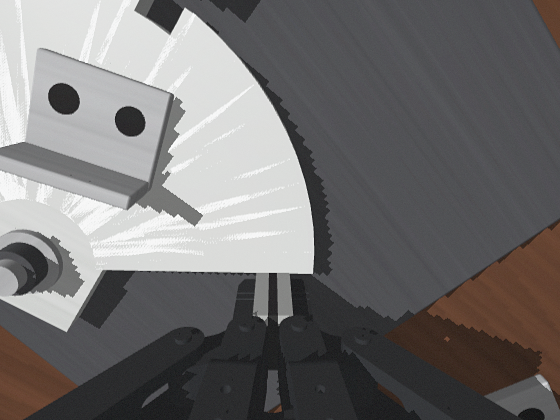

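View pics/t5.png

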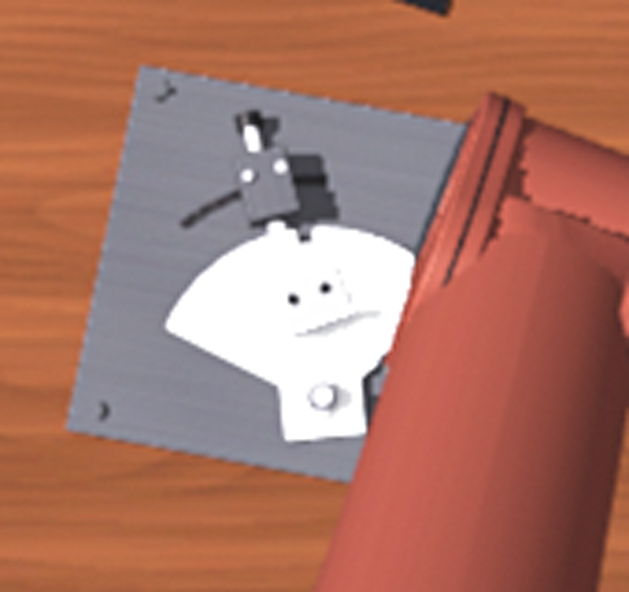

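Still in step: the notch is now at zoom (305,236), close to the plunger at (277,228). From here I'll creep.

Call:
carry_out --steps '[0.4,0.1,0,-0.25,0.8,0.1,0,-0.5,1.2,0.2,0,-0.75,1.6,0.3,0,-1,2.0,0.3,0,-1.25,2.4,0.4,0,-1.5,2.8,0.5,0,-1.75,3.2,0.5,0,-2]'

```text
time_s: 10.15
position: [563.1, -117.0, 34.4]
eef_rot: [0.939, 0.345, -0.002, -0.0]
contact_force: [-5.5, -3.1, 1.0]
grip_width: 0.0
```

Call:
carry_out --steps '[0.4,0.1,0,-0.25,0.8,0.1,0,-0.5,1.2,0.2,0,-0.75,1.6,0.3,0,-1,2.0,0.3,0,-1.25,2.4,0.4,0,-1.5]'

```text
time_s: 10.75
position: [565.1, -115.8, 34.4]
eef_rot: [0.934, 0.357, -0.002, -0.0]
contact_force: [-5.5, -3.7, -0.1]
grip_width: 0.2
```

Call:
carry_out --steps '[0.4,0.1,0,-0.25,0.8,0.1,0,-0.5,1.2,0.2,0,-0.75,1.6,0.3,0,-1]'

```text
time_s: 11.15
position: [566.8, -114.7, 34.5]
eef_rot: [0.931, 0.366, -0.002, -0.0]
contact_force: [-3.9, -2.6, -2.4]
grip_width: 0.0
```

```bash
python3 -c "
from h import *
s=r.get_state();show(s)
im=r.read_camera('top')[150:310,200:370,::-1];cv2.imwrite('pics/t6.png',cv2.resize(im,None,fx=3.7,fy=3.7,interpolation=cv2.INTER_CUBIC))
"
```

```text
t 11.15 p [ 566.78 -114.71   34.46] ax 42.89 F [-3.89 -2.62 -2.43] grip 0.04488153772975186 j [-0.35  0.45  0.57  1.88 -0.3   0.9  -0.45]
```

View pics/t6.png

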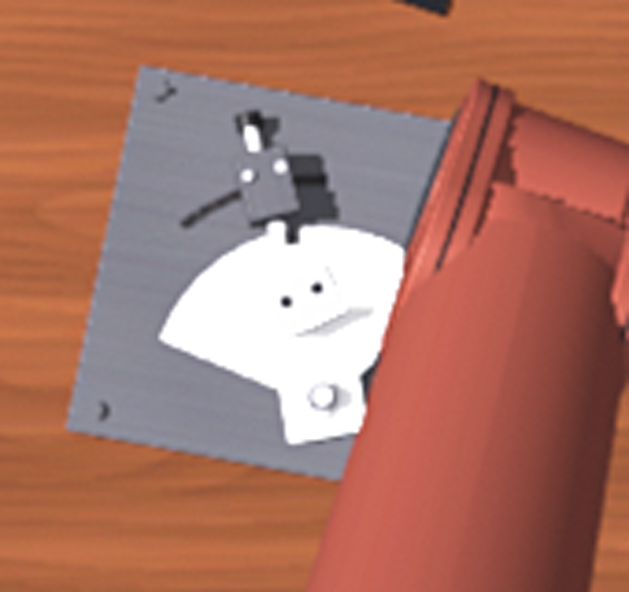

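Call:
carry_out --steps '[0.4,0.1,0,-0.25,0.8,0.1,0,-0.5,1.2,0.2,0,-0.75,1.6,0.3,0,-1]'

```text
time_s: 11.6
position: [568.8, -113.2, 34.6]
eef_rot: [0.927, 0.374, -0.001, -0.0]
contact_force: [-4.5, -2.0, -4.0]
grip_width: 0.4
```

Call:
carry_out --steps '[0.4,0.1,0,-0.25,0.8,0.1,0,-0.5,1.2,0.2,0,-0.75,1.6,0.3,0,-1]'

```text
time_s: 12.0
position: [571.8, -111.6, 35.6]
eef_rot: [0.924, 0.383, 0.001, 0.0]
contact_force: [-1.6, -0.6, 0.1]
grip_width: 0.3
```

Call:
carry_out --steps '[0.4,0.1,0,-0.25,0.8,0.1,0,-0.5,1.2,0.2,0,-0.75,1.6,0.3,0,-1]'

```text
time_s: 12.4
position: [572.5, -111.5, 35.4]
eef_rot: [0.921, 0.39, -0.0, 0.0]
contact_force: [-3.9, -3.3, 4.7]
grip_width: 0.3
```

```bash
python3 -c "
from h import *
s=r.get_state();show(s)
im=r.read_camera('wrist');cv2.imwrite('pics/w7.png',im[:,:,::-1])
im=r.read_camera('top')[150:310,200:370,::-1];cv2.imwrite('pics/t7.png',cv2.resize(im,None,fx=3.7,fy=3.7,interpolation=cv2.INTER_CUBIC))
"
```

```text
t 12.4 p [ 572.47 -111.5    35.45] ax 45.94 F [-3.92 -3.29  4.69] grip 0.28102448361982807 j [-0.34  0.45  0.56  1.87 -0.3   0.9  -0.41]
```

View pics/t7.png

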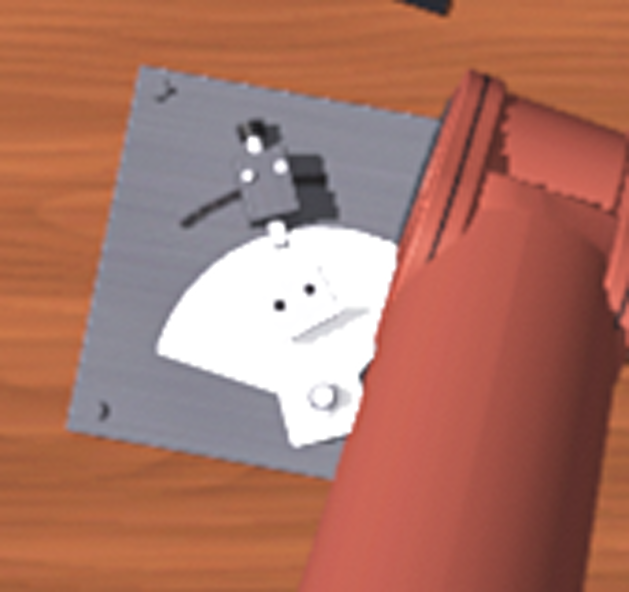

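View pics/w7.png

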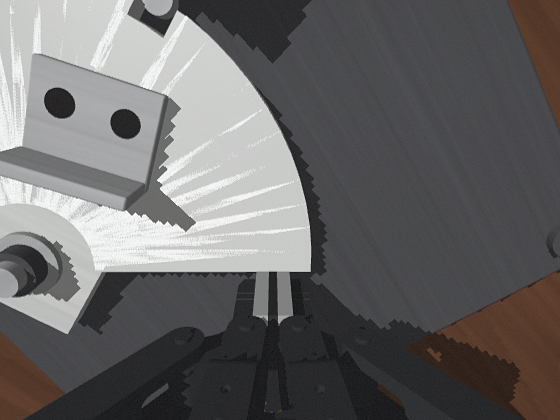

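The knob has moved in (zoom y 137→145), and in the wrist view the tip sits in the notch at about (157,5), against its trailing wall. I'll press gently to feel the stop.

Call:
carry_out --steps '[0.4,0,0,0,0.8,0,0,0]'

```text
time_s: 12.7
position: [573.2, -110.8, 35.4]
eef_rot: [0.921, 0.39, 0.0, 0.0]
contact_force: [-3.3, -4.6, 3.1]
grip_width: 0.2
```

Call:
carry_out --steps '[0.4,0,0,0,0.8,0,0,0]'

```text
time_s: 12.9
position: [573.9, -110.1, 35.3]
eef_rot: [0.921, 0.39, 0.0, 0.0]
contact_force: [-1.6, -5.1, 2.2]
grip_width: -0.5
```

Call:
carry_out --steps '[0.4,0,0,0,0.8,0,0,0]'

```text
time_s: 13.1
position: [574.4, -109.6, 35.3]
eef_rot: [0.921, 0.39, 0.0, 0.0]
contact_force: [-1.8, -4.5, 2.8]
grip_width: 0.3
```

Call:
carry_out --steps '[0.4,0,0,0,0.8,0,0,0]'

```text
time_s: 13.3
position: [574.5, -109.6, 35.3]
eef_rot: [0.921, 0.39, -0.0, 0.0]
contact_force: [-4.8, -7.3, 5.5]
grip_width: -0.0
```

```bash
python3 -c "
from h import *
s=r.get_state();show(s)
im=r.read_camera('wrist');cv2.imwrite('pics/w8.png',im[:,:,::-1])
"
```

```text
t 13.3 p [ 574.5  -109.58   35.3 ] ax 45.91 F [-4.76 -7.3   5.52] grip -0.001757359806650347 j [-0.34  0.46  0.56  1.86 -0.3   0.91 -0.41]
```

View pics/w8.png

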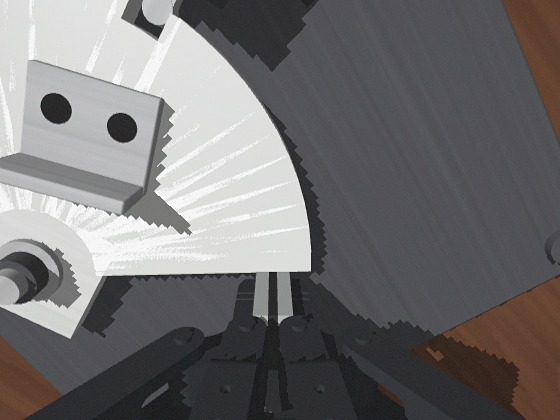

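The tip now bears on the right-hand wall of the notch at about (178,10). The force is rising and the plate has stalled. One more small press will confirm it.

Call:
carry_out --steps '[0.4,0,0,0,0.8,0,0,0]'

```text
time_s: 13.55
position: [574.6, -109.5, 35.3]
eef_rot: [0.921, 0.39, -0.001, 0.0]
contact_force: [-6.9, -8.2, 7.4]
grip_width: 0.3
```

Call:
carry_out --steps '[0.4,0,0,0,0.8,0,0,0]'

```text
time_s: 13.75
position: [574.7, -109.4, 35.3]
eef_rot: [0.921, 0.39, -0.001, 0.0]
contact_force: [-7.9, -9.4, 8.8]
grip_width: 0.1
```

Call:
carry_out --steps '[0.5,0,0,0,1,0,0,0,1.5,0,0,0]'

```text
time_s: 14.05
position: [574.9, -109.3, 35.2]
eef_rot: [0.921, 0.389, -0.002, 0.0]
contact_force: [-11.4, -11.7, 11.7]
grip_width: -0.3
```

It's a firm stop at 16 N. Now I'll back off slowly, withdraw and rise.

Call:
carry_out --steps '[-0.7,0,0,0,-1.4,0,0,0,-2.1,0,0,0,-3,0,0,0,-4,0,0,0,-7,0,0,0,-12,0,0,0,-18,0,0,0]'

```text
time_s: 14.85
position: [564.2, -118.8, 35.1]
eef_rot: [0.92, 0.391, 0.0, -0.0]
contact_force: [0.5, 0.2, 0.1]
grip_width: 0.0
```

Call:
carry_out --steps '[-4,0,0,0,-4,0,-10,0,-4,0,-40,0,-4,0,-80,0,-4,0,-120,0,-4,0,-160,0,-4,0,-160,0]'

```text
time_s: 15.55
position: [564.4, -123.1, 201.6]
eef_rot: [0.921, 0.39, 0.004, 0.002]
contact_force: [0.9, -0.5, 0.1]
grip_width: -0.2
```

```bash
python3 -c "
from h import *
s=r.get_state();show(s)
im=r.read_camera('wrist');cv2.imwrite('pics/w9.png',im[:,:,::-1])
im=r.read_camera('top')[150:310,200:370,::-1];cv2.imwrite('pics/t9.png',cv2.resize(im,None,fx=3.7,fy=3.7,interpolation=cv2.INTER_CUBIC))
"
```

```text
t 15.55 p [ 564.36 -123.09  201.62] ax 45.92 F [ 0.89 -0.48  0.12] grip -0.21145659724070193 j [-0.41  0.24  0.64  1.74 -0.15  1.2  -0.5 ]
```

View pics/w9.png

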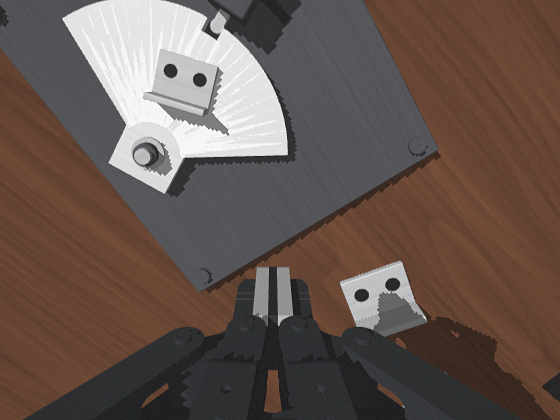

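View pics/t9.png

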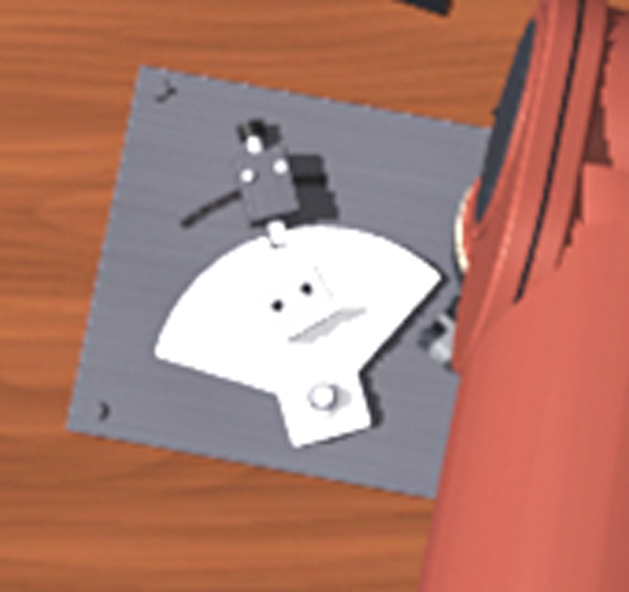

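```bash
python3 - <<'E'
from h import *
import pickle
s1=r.get_state()
for s,pin,co,h in((pickle.load(open("w0.pkl","rb")),(161,137),(306,144.5),[(190.5,52.5),(220.5,63)]),(s1,(144.5,154),(288,155),[(170.5,71),(200,80)])):
    C=cam("wrist",s);P=ray(C,pin,42)[:2];c=ray(C,co,24)[:2]-P;a=np.arctan2(c[1],c[0])+np.radians(60)
    M=np.array([[np.cos(a),np.sin(a)],[-np.sin(a),np.cos(a)]])
    print("plate x",np.degrees(a).round(1),"holes",[(M@(ray(C,q,27)[:2]-P)).round(1) for q in h])
C=cam("top")
for n,(a,b) in dict(knob0=(253,133),knob1=(254,143)).items(): print(n,ray(C,(200+a/3.7,150+b/3.7),27).round(1))
show()
E
```

```text
plate x -15.9 holes [array([61.6, 14.4]), array([67.8, -7.4])]
plate x 13.8 holes [array([60.2, 13.7]), array([66.2, -7.5])]
knob0 [689.1   6.6  27. ]
knob1 [682.3   6.   27. ]
t 15.65 p [ 562.15 -122.19  196.62] ax 45.95 F [-0.11 -0.44 -1.47] grip -0.18453536704092366 j [-0.4   0.24  0.63  1.75 -0.15  1.2  -0.5 ]
```

The bracket has kept its place on the plate to within about 1.5 mm of reading error. The knob has moved in 6 to 7 mm, so the plunger is fully home. I'm handing in the job.

```bash
python3 -c "
from h import *
print(r.close_job())"
```

```text
the job is handed in; nothing more can be done
None
```

The swivel plate is turned counter-clockwise and locked with the plunger in its notch. I handed the job in at about 15.7 s of the 46 s allowed; no verdict is given.

- **Push:** I pushed with the shut fingertips about 16 mm short of the right-hand corner, turning the tool with the plate about the pin. Sideways push, read at the end of each move, was 5–8 N while it turned and about 9 N just after first touch. After the snap I pressed to about 16 N and the plate stayed put, so the stop is firm. Counting the vertical part the peak was about 20 N, still well under 35 N.
- **Turn:** the plate's x axis went from about -16° to +14° in the world frame, about 30°. I had expected about 28° from the first top view.
- **Plunger:** the top view shows the knob 6–7 mm further in. In the wrist view the tip sits in the notch against its wall. Both were still so after I withdrew the tool.
- **Bracket:** it rode along and sits within about 1.5 mm of where it began on the plate, which is about the reading error.
- **Other things:** I never brought the tool near the can, wrench or bin. I did not measure them again at the end.

**Odd reading:** the wrist also felt up to about 12 N vertically when pressing on the plate edge. I took this to be the arm giving slightly and rubbing on the edge, and it vanished when I backed off.

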